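# Try the taper gauge in the conical seat of a turned part

## Robot

A 6-joint arm with a two-finger parallel gripper is mounted at the origin on the work surface. World frame = base frame: x ahead of the robot, y to its left, z up, the work surface at z = 0. Lengths are in m, angles in degrees, forces in N, time in s.
With the tool pointing down it reaches from about 0.25 to 0.725 m from the base axis. Payload 9.7 kg.
Tool frame: the origin (TCP) lies midway between the tips of the shut fingers; the grasp point (between the pads) lies 19 mm behind it (bot.pinch_z is the distance from the TCP to the grasp point, in m); z points along the fingers, y is the line along which they close (so a half turn about z gives the same grasp; the last joint's range is limited). The gripper opens to 85 mm and grips with 20 to 120 N. Pads are 22 mm wide; open, the fingers measure 114 mm over their backs; the gripper's body (76 mm by 85 mm) begins 54 mm behind the grasp point. The pads swing forward as they close: fully open they stand 13 mm farther back than shut.
Start: joints at [-70.187, 4.979, 10.078, 95.1, 0, 90], TCP at [0.186, -0.517, 0.231] pointing down, gripper open.
Joint ranges: [-179.16, 179.16], [-48.56, 103.87], [-65.8, 70.77], [-126.05, 130.52], [-82.76, 87.17], [-180, 180]. Speed limits (degrees/s): [127.2, 127.2, 147.25, 180, 180, 180].

## Interface

Orientations are given as [roll, pitch, yaw] about the fixed x, y, z axes, in that order (R = Rz(yaw) Ry(pitch) Rx(roll)).
In Python, from workcell import sensors, camera, camera_params, ticket, bot gives the robot as it stands.
- The arm moves only by the shell command python3 -m jog 'ROWS' [FORCE]. ROWS is JSON, a list that holds one entry, the list of rows, each a list of 5 numbers: the shift along the world's x, y, z in units of 50 mm (1.0 is 50 mm), then the turn about the world's z in units of 5 degrees (1.0 is 5 degrees), then the opening, from 0 (shut) to 1 (fully open). In form: [[[tx, ty, tz, yaw, grip], ...]]. A call has 1 to 8 rows; each row shifts and turns the commanded pose from where the row before left it; what a row does not reach is not made up. A row lasts 1/10 s, in which the tool goes at most 50 mm and 8.59 degrees, less where a joint would pass 70% of its speed; a pose out of reach is approached as far as the arm can. A call is refused whole if a number of a shift passes 1 or a number of a turn 1, either way. A call with a gripper value outside its range is refused whole. The fingers move at their own pace and stop on an object; FORCE is the grip in N (left out, the last holds). Time passes only in rows, so rows that do not move let the fingers close. It gives the time, the measured TCP pose, the force, the opening and the grip force at its end, in the units of the state.
- sensors.get_obs(): the state, without advancing time (a new reading comes with each control period).
- camera(name): name is "scene" or "top" or "wrist"; returns the picture (384x512x3 uint8, blue, green, red); there is no depth.
- camera_params(name): a dict with "fx", "fy", "cx", "cy" (pixels), "T" (4x4, takes a point from camera to world coordinates); the wrist camera has in their place "tool_from_camera" (4x4, takes a point from camera to tool coordinates, whose origin is the TCP and whose axes are the flange's). Camera axes: x right, y down, z forward; pixel columns grow to the right and rows downward; lengths in m; the calibration is good to about 2 mm. A picture is of the moment at which its call begins: read the wrist's pose just before it. camera_params takes no time and is no camera call.
- ticket.job_done(): hands the job in; it is judged then, once.
The state is a dict: "time": time; "q": joint angles; "qd": joint speeds; "joint_efforts": joint torques, N m; "ee_pos": TCP position; "tcp_rot": TCP orientation; "wrist_force": force on the tool from outside, world axes, zero at the start; "torque": the same for the moment, N m; "opening": finger opening in m; "grasp_force": force on a finger pad.
Only numpy, scipy, OpenCV 4.12 (cv2) and the standard library are available. Lean on these libraries where they do the work, as an engineer would, in place of code of your own. Each camera call takes 0.05 s, during which the arm holds its last target. There are 200 camera calls.

## Task

Take the large cone gauge by its handle and lower it gently, point down, into the conical seat of the turned part until it is fully home. Then rock it: tip it about 5 to 10 degrees to one side, near the top of its handle, while it stays in the seat, so that you know it is not jammed, and let it settle back upright, fully home and let go. Leave the small cone gauge and the straight plug gauge standing where they are.

Things in the scene. Friction and masses are not known exactly. Their poses are not given: they have to be found in the camera images.
- cone_mid (a point): Centre of the large cone gauge, on its axis, 55 mm above its bottom; z is up. Steel, 0.3-0.45 kg, 110 mm tall, loose, upright on a 5 mm black pad. From the bottom: 45-degree taper, diameter 26 to 50 mm over 12 mm; 4 mm rim of 50 mm (widest of all the gauges); round handle, diameter 22 mm, to the top. The three gauges stand 85-95 mm apart in a row within 30 degrees of the y direction.
- seat_mouth (a point): Mouth centre of the conical seat, on the top face of a fixed aluminium ring (76 mm wide, top 52 mm above the bench, on a dark 100 mm square plate); z up. 45-degree cone, 48 mm wide at the mouth, 22 mm bore 13 mm down; the like ring with a straight 38 mm bore is wrong. Home, the gauge's centre is 44 mm above. Let go, a 1-5 N side push near the top of the handle tips it; it falls back.
- small_mid (a point): Small cone gauge, bright steel, 80 mm tall, loose, to be left alone: short taper from 24 to 34 mm diameter, then an 18 mm handle. The point is on its axis half-way up, 40 mm above its bottom; z points up. It stands on the same pad.
- plug_mid (a point): Straight plug gauge, bright steel, 110 mm tall, loose, to be left alone: a straight cylinder of 38 mm diameter and 30 mm height without taper, then a 22 mm handle. The point is on its axis half-way up, 55 mm above its bottom; z points up. It stands on the same pad.
Mind the look-alikes: they are no part of the job. Leave any red look-alike of the part that bears seat_mouth alone.

How it is judged (in metres and radians):
On the way, in this order (a step that is already met when the one before it is completed fails the run):
1. the large cone gauge stands upright and fully home in the conical seat (horizontal distance between cone_mid and seat_mouth below 0.006 m and z of cone_mid in the frame of seat_mouth between 0.039 and 0.048 m and angle between cone_mid's own z axis and vertical below 0.05 rad and linear speed of cone below 0.02 m/s), for 0.2 s.
2. it is rocked: tipped by more than 4 degrees while still in the seat (angle between cone_mid's own z axis and vertical above 0.07 rad and horizontal distance between cone_mid and seat_mouth below 0.03 m and z of cone_mid in the frame of seat_mouth below 0.062 m), for 0.05 s.
At the end, for the whole second after the job is handed in: The large cone gauge rests in the conical seat, let go and still: axis within 6 mm of the seat's axis, half-way point less than 48 mm above the mouth (within 4 mm of fully home), upright within 3 degrees. The other two gauges stand upright within 20 mm of where they were (all of step 1 and angular speed of cone below 0.2 rad/s and distance of each of small_mid, plug_mid from where it was at the start of the episode below 0.02 m and angle between each of small_mid, plug_mid's own z axis and vertical below 0.2 rad); the robot touches nothing.
It fails at once if the large cone gauge is tipped over (more than 30 degrees) (angle between cone_mid's own z axis and vertical above 0.52 rad).
It fails at once if the large cone gauge is let go over the seat from more than 12 mm above fully home (horizontal distance between cone_mid and seat_mouth below 0.03 m and z of cone_mid in the frame of seat_mouth above 0.056 m and angle between cone_mid's own z axis and vertical below 0.2 rad and contact force between cone and the fingers below 0.1 N).
It fails at once if the large cone gauge is rammed into the turned part (more than 80 N) (contact force between cone and seat above 80 N).
It fails at once if the small cone gauge or the straight plug gauge is shifted by more than 20 mm or tipped over (not (distance of small_mid from where it was at the start of the episode below 0.02 m) or not (angle between small_mid's own z axis and vertical below 0.2 rad) or not (distance of plug_mid from where it was at the start of the episode below 0.02 m) or not (angle between plug_mid's own z axis and vertical below 0.2 rad)).
It also fails if it takes over 58 s, if anything falls off the work surface, if the arm or the gripper's body presses on something with over 40 N, if the wrist force passes 120 N, or if a joint passes its speed limit or range.

## Working session

There is one attempt and no reset: what is moved stays moved. The work goes in short steps, Python scripts to look and compute and a shell command to move; the robot and the scene stay as the last step left them, time stands still between calls to the robot, and variables do not carry over. Pictures are saved under pics/ and viewed, at most 11 in all, crops included, and the job is handed in when it is done.

```bash
mkdir -p pics; ls
python3 - <<'E'
from workcell import sensors,camera,camera_params,bot
import cv2,numpy as np
o=sensors.get_obs();print(o,bot.pinch_z)
a=camera("scene");b=camera("top")
cv2.imwrite("pics/scene.png",a);cv2.imwrite("pics/top.png",b)
np.set_printoptions(precision=4,suppress=True)
for n in("scene","top","wrist"):print(n,camera_params(n))
E
```

```text
pics
{'time': 0.0, 'q': array([-7.01887067e+01,  5.01271081e+00,  1.00343598e+01,  9.50980609e+01,
       -8.50123796e-04,  8.99999905e+01]), 'qd': array([0.00439524, 0.06382462, 0.00783902, 0.05711436, 0.05527022,
       0.02174164]), 'joint_efforts': array([-1.91008185e-03, -5.20388639e+01,  4.64806974e+01,  1.61010318e-02,
       -1.02352506e-04, -3.13895248e-05]), 'ee_pos': array([ 0.1863304 , -0.51724517,  0.23056676]), 'tcp_rot': array([-1.79923588e+02,  8.50110353e-04,  1.98113040e+01]), 'wrist_force': array([-0.28383811, -0.04198163, -0.16465211]), 'torque': array([0.02407626, 0.02293875, 0.01275327]), 'grasp_force': 0.0, 'opening': 0.08517381478230021} 0.0187
scene {'fx': 387.0693736654963, 'fy': 387.0693736654963, 'cx': 246.77872532469308, 'cy': 186.23747321142267, 'T': array([[ 0.0083,  0.7299, -0.6835,  1.1299],
       [ 0.9999, -0.0109,  0.0004,  0.0977],
       [-0.0072, -0.6835, -0.73  ,  0.7181],
       [ 0.    ,  0.    ,  0.    ,  1.    ]])}
top {'fx': 361.495474337945, 'fy': 361.495474337945, 'cx': 255.26727914340873, 'cy': 196.5546620144511, 'T': array([[ 0.1163, -0.9731,  0.1987,  0.2995],
       [-0.9932, -0.114 ,  0.023 ,  0.0793],
       [ 0.0003, -0.2001, -0.9798,  0.9413],
       [ 0.    ,  0.    ,  0.    ,  1.    ]])}
wrist {'fx': 313.34194630732213, 'fy': 313.34194630732213, 'cx': 254.37416398049925, 'cy': 194.7398099023831, 'tool_from_camera': array([[ 0.0009, -0.9479, -0.3187,  0.0822],
       [ 1.    ,  0.0009,  0.0002,  0.0003],
       [ 0.0001, -0.3187,  0.9479, -0.142 ],
       [ 0.    ,  0.    ,  0.    ,  1.    ]])}
```

View pics/scene.png

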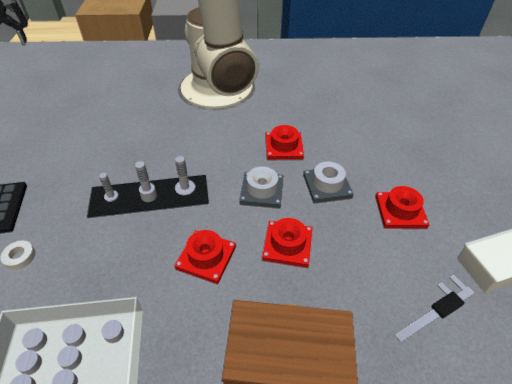

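View pics/top.png

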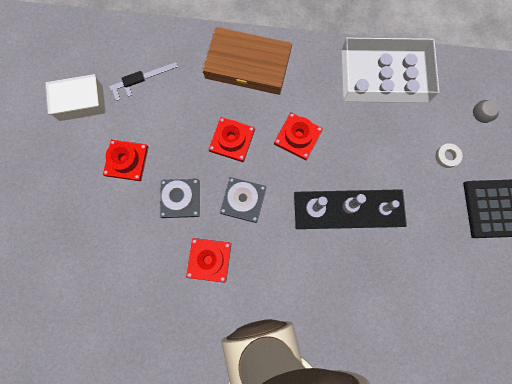

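The scene image shows the gauge row, with the small gauge at (109,188), the plug at (147,182) and the wide-rimmed large cone at (184,176). The two grey rings are at (263,180) and (330,178). In the top image the gauges are at (390,207), (353,204) and (318,206), and the rings at (243,197) and (177,195). I'll enlarge the top view of the rings and large gauge, and measure with masks at the same time.

```bash
cat > h.py <<'E'
import numpy as np,cv2
from workcell import camera_params
def ray(P,u,v,z,T=None):
    T=P["T"] if T is None else T
    d=T[:3,:3]@np.array([(u-P["cx"])/P["fx"],(v-P["cy"])/P["fy"],1]);o=T[:3,3]
    return o+d*(z-o[2])/d[2]
def proj(P,p,T=None):
    T=P["T"] if T is None else T
    c=T[:3,:3].T@(np.asarray(p)-T[:3,3]);return P["fx"]*c[0]/c[2]+P["cx"],P["fy"]*c[1]/c[2]+P["cy"]
def blobs(im,roi,thr,mn=30):
    x0,y0,x1,y1=roi;g=im[y0:y1,x0:x1].astype(int)
    m=((g.min(2)>thr)&(g.max(2)-g.min(2)<45)).astype(np.uint8)
    cs,_=cv2.findContours(m,cv2.RETR_EXTERNAL,cv2.CHAIN_APPROX_NONE)
    return [c+np.array([x0,y0]) for c in cs if cv2.contourArea(c)>mn]
E
python3 - <<'E'
from h import *
np.set_printoptions(precision=4,suppress=True)
t=cv2.imread("pics/top.png");s=cv2.imread("pics/scene.png")
k=lambda i,r:cv2.resize(i[r[1]:r[3],r[0]:r[2]],(800,int(800*(r[3]-r[1])/(r[2]-r[0]))),interpolation=cv2.INTER_CUBIC)
cv2.imwrite("pics/z.png",np.vstack([k(t,(150,165,410,235)),k(s,(80,145,360,220))]))
for n,im,rois in(("top",t,[(158,178,202,216),(221,177,267,220),(300,192,400,222)]),("scene",s,[(244,165,282,203),(306,160,352,199),(92,150,205,210)])):
    P=camera_params(n)
    for r in rois:
        for c in blobs(im,r,120):
            e=cv2.fitEllipse(cv2.convexHull(c));print(n,np.round(e[0],1),np.round(e[1],1),cv2.contourArea(c),"z.052",ray(P,*e[0],.052),"z.021",ray(P,*e[0],.021))
E
```

```text
Traceback (most recent call last):
cv2.error: OpenCV(4.12.0) /io/opencv/modules/imgproc/src/shapedescr.cpp:361: error: (-201:Incorrect size of input array) There should be at least 5 points to fit the ellipse in function 'fitEllipseNoDirect'
```

View pics/z.png

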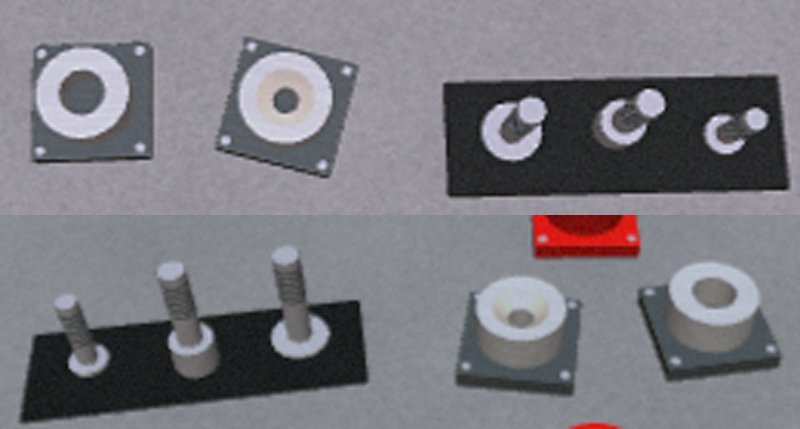

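The crop shows the funnel-shaped seat at top-view pixel (243,197) and the straight bore at (177,194), which is the wrong one. The large gauge is the one with the widest rim, at about (317,207), with its handle top at about (323,201).

Run:
```python
from h import *
np.set_printoptions(precision=4,suppress=True)
t=cv2.imread("pics/top.png");s=cv2.imread("pics/scene.png")
for n,im,rois in(("top",t,[(221,177,267,220),(300,192,400,222)]),("scene",s,[(244,165,282,203),(92,150,205,210)])):
    P=camera_params(n)
    for r in rois:
      for thr in (170,195):
        for c in blobs(im,r,thr,12):
            h=cv2.convexHull(c)
            if len(h)<6: continue
            e=cv2.fitEllipse(h);print(n,thr,np.round(e[0],1),np.round(e[1],1),"mm:",np.round(np.array(e[1])/P["fx"]*np.linalg.norm(ray(P,*e[0],.05)-P["T"][:3,3])*1e3),"z.052",ray(P,*e[0],.052)[:2],"z.021",ray(P,*e[0],.021)[:2],"z.115",ray(P,*e[0],.115)[:2])
```

```text
top 170 [242.3 196.3] [28.9 29.6] mm: [73. 74.] z.052 [0.4766 0.1326] z.021 [0.4828 0.1345] z.115 [0.464  0.1289]
top 195 [242.1 196.4] [28.5 28.8] mm: [72. 73.] z.052 [0.4764 0.1329] z.021 [0.4826 0.1348] z.115 [0.4639 0.1291]
top 170 [385.2 208.4] [10.9 12.5] mm: [29. 33.] z.052 [ 0.4876 -0.2252] z.021 [ 0.4941 -0.2358] z.115 [ 0.4742 -0.2036]
top 170 [395.4 203.2] [5.5 6.7] mm: [15. 18.] z.052 [ 0.5037 -0.2501] z.021 [ 0.5109 -0.2615] z.115 [ 0.4893 -0.2267]
top 170 [315.9 207.5] [17.6 18.4] mm: [45. 47.] z.052 [ 0.4697 -0.0535] z.021 [ 0.4757 -0.0581] z.115 [ 0.4577 -0.0441]
top 170 [352.1 204.4] [12.8 14.1] mm: [33. 37.] z.052 [ 0.4881 -0.1425] z.021 [ 0.4947 -0.1502] z.115 [ 0.4748 -0.1268]
top 170 [322.5 200.5] [7.4 8.4] mm: [19. 22.] z.052 [ 0.4894 -0.0683] z.021 [ 0.4961 -0.0735] z.115 [ 0.476  -0.0579]
top 170 [361.2 198.1] [7.5 8.4] mm: [20. 22.] z.052 [ 0.507  -0.1643] z.021 [ 0.5142 -0.1728] z.115 [ 0.4923 -0.147 ]
scene 170 [261.8 177.2] [21.3 30.3] mm: [52. 73.] z.052 [0.4769 0.1345] z.021 [0.4465 0.1363] z.115 [0.5386 0.1311]
```

```bash
python3 -m jog '[[[0.36,0.57,0,0,1],[0.36,0.57,0,0,1],[0.36,0.57,0,0,1],[0.36,0.57,0,0,1],[0.36,0.57,0,0,1],[0.36,0.57,0,0,1],[0.36,0.57,0,0,1],[0.36,0.57,0,0,1]]]' 40; python3 -m jog '[[[0.36,0.57,0,0,1],[0.36,0.57,0,0,1],[0.36,0.57,0,0,1],[0.36,0.57,0,0,1],[0.36,0.57,0,0,1],[0.36,0.57,0,0,1],[0.36,0.57,0,0,1],[0,0,0,0,1]]]'
```

```text
time: 0.9
ee_pos: [0.3308, -0.2881, 0.231]
tcp_rot: [-180.0, 0.0, 19.8]
wrist_force: [-0.7, -0.1, 0.8]
opening: 0.0857
grasp_force: 0.0
time: 1.7
ee_pos: [0.4576, -0.0873, 0.2305]
tcp_rot: [-179.9, 0.0, 20.0]
wrist_force: [0.2, 0.3, 0.4]
opening: 0.0855
grasp_force: 0.0
```

```bash
cat >> h.py <<'E'
from scipy.spatial.transform import Rotation
def wristT(o):
    T=np.eye(4);T[:3,:3]=Rotation.from_euler("xyz",o["tcp_rot"],degrees=True).as_matrix();T[:3,3]=o["ee_pos"]
    return T@camera_params("wrist")["tool_from_camera"]
E
python3 - <<'E'
from h import *
from workcell import sensors,camera
import pickle
np.set_printoptions(precision=4,suppress=True)
o=sensors.get_obs();im=camera("wrist");cv2.imwrite("pics/w1.png",im);pickle.dump(o,open("w1.pkl","wb"))
P=camera_params("wrist");T=wristT(o)
print("rim exp",proj(P,[.4757,-.058,.021],T),"top exp",proj(P,[.476,-.058,.115],T),"seat",proj(P,[.4768,.1335,.052],T))
for c in blobs(im,(0,0,512,384),170,60):
    h=cv2.convexHull(c)
    if len(h)<6: continue
    e=cv2.fitEllipse(h);print(np.round(e[0],1),np.round(e[1],1),"z.021",ray(P,*e[0],.021,T)[:2],"z.115",ray(P,*e[0],.115,T)[:2])
E
```

```text
rim exp (np.float64(235.2325972040898), np.float64(141.2697859961474)) top exp (np.float64(228.7020689680272), np.float64(158.6487975885159)) seat (np.float64(44.69254424493408), np.float64(76.55435487851528))
[122.2 306.1] [10.  17.5] z.021 [0.2141 0.013 ] z.115 [ 0.2999 -0.0064]
[411.4 195.4] [15.7 18.1] z.021 [ 0.4868 -0.2747] z.115 [ 0.4997 -0.2172]
[331.5 175.6] [22.4 24.9] z.021 [ 0.4764 -0.1757] z.115 [ 0.4921 -0.1447]
[383.2 176.3] [25.  28.8] z.021 [ 0.4963 -0.2324] z.115 [ 0.5067 -0.1862]
[226.4 158. ] [23.7 24.7] z.021 [ 0.4543 -0.0547] z.115 [ 0.4759 -0.056 ]
[314.4 156.4] [32.1 34.3] z.021 [ 0.4904 -0.1482] z.115 [ 0.5023 -0.1245]
[233.7 140.1] [42.7 44. ] z.021 [ 0.4764 -0.0559] z.115 [ 0.4921 -0.0569]
[43.2 75.3] [73.9 91. ] z.021 [0.4719 0.1538] z.115 [0.4888 0.0968]
```

View pics/w1.png

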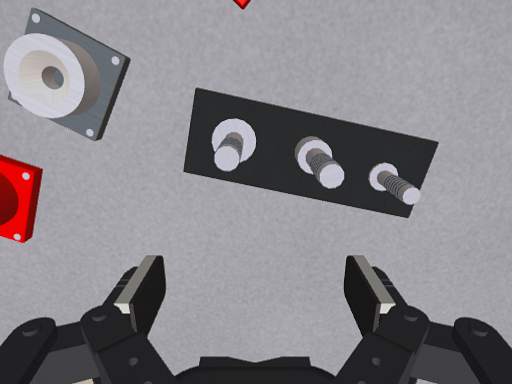

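The wrist view shows the large gauge's handle top at (226,158) and its rim at (234,140). The plug, small gauge and seat (centre about 48,75) also match expectations. I'll go above the gauge next.

```bash
python3 -m jog '[[[0.2,0.3,0,0,1],[0.18,0.32,0,0,1],[0,0,-0.6,0,1],[0,0,-0.6,0,1],[0,0,-0.6,0,1],[0,0,0,0,1],[0,0,0,0,1]]]'
```

```text
time: 2.45
ee_pos: [0.475, -0.0595, 0.1419]
tcp_rot: [-180.0, 0.0, 19.8]
wrist_force: [0.2, -0.5, 1.0]
opening: 0.0853
grasp_force: 0.0
```

```bash
python3 -m jog '[[[0.02,0.05,-0.3,0,1],[0,0,-0.4,0,1],[0,0,-0.4,0,1],[0,0,-0.3,0,1],[0,0,0,0,1],[0,0,0,0,1]]]'; python3 -m jog '[[[0,0,0,0,0.5],[0,0,0,0,0.4],[0,0,0,0,0.3],[0,0,0,0,0.2],[0,0,0,0,0],[0,0,0,0,0],[0,0,0,0,0],[0,0,0,0,0]]]' 60
```

```text
time: 3.05
ee_pos: [0.4767, -0.0565, 0.0719]
tcp_rot: [180.0, -0.0, 19.8]
wrist_force: [0.3, 0.3, 0.9]
opening: 0.085
grasp_force: 0.0
time: 3.85
ee_pos: [0.4766, -0.0562, 0.0717]
tcp_rot: [-180.0, -0.0, 19.8]
wrist_force: [-1.4, 3.4, 5.2]
opening: 0.0203
grasp_force: 58.7
```

```bash
python3 -m jog '[[[0,0,0.1,0,0],[0,0,0.3,0,0],[0,0,0.4,0,0],[0,0,0.4,0,0],[0,0,0.4,0,0],[0,0,0.4,0,0],[0,0,0,0,0],[0,0,0,0,0]]]'; python3 -m jog '[[[0,0.3,0,0,0],[0,0.6,0,0,0],[0,0.6,0,0,0],[0,0.6,0,0,0],[0,0.5,0,0,0],[0,0.2,0,0,0],[0,0,0,0,0],[0,0,0,0,0]]]'
```

```text
time: 4.65
ee_pos: [0.4765, -0.0565, 0.1712]
tcp_rot: [180.0, -0.0, 19.8]
wrist_force: [-0.7, 0.1, -3.9]
opening: 0.0205
grasp_force: 59.2
time: 5.45
ee_pos: [0.4762, 0.083, 0.1706]
tcp_rot: [180.0, 0.1, 19.8]
wrist_force: [0.6, 0.3, -4.4]
opening: 0.0205
grasp_force: 59.5
```

Run:
```python
from h import *
from workcell import sensors,camera
np.set_printoptions(precision=4,suppress=True)
o=sensors.get_obs();im=camera("wrist");s=camera("scene");t=camera("top");cv2.imwrite("pics/w2.png",im)
cv2.imwrite("pics/st2.png",np.vstack([cv2.resize(x[130:230],None,fx=1.5,fy=1.5) for x in (s,t)]))
print(o["ee_pos"]);P=camera_params("wrist");T=wristT(o)
print("seat exp",proj(P,[.4768,.1335,.052],T))
for thr in (170,195):
 for c in blobs(im,(0,0,512,384),thr,300):
    h=cv2.convexHull(c)
    e=cv2.fitEllipse(h);print(np.round(e[0],1),np.round(e[1],1),"z.052",ray(P,*e[0],.052,T)[:2])
```

```text
[0.4762 0.083  0.1706]
seat exp (np.float64(198.5864080067115), np.float64(168.80419083048037))
[254.8 316.1] [45.2 53.3] z.052 [0.3495 0.0364]
[475.7 243.2] [29.9 39.9] z.052 [ 0.4962 -0.1281]
[221.2 187.6] [ 93.8 158.9] z.052 [0.4674 0.1102]
[ -4.9 116. ] [ 83.8 108.9] z.052 [0.463  0.3008]
[197.3 167. ] [83.6 89.6] z.052 [0.478 0.135]
[ -4.1 116.4] [ 82.4 106.7] z.052 [0.4628 0.3002]
```

View pics/w2.png

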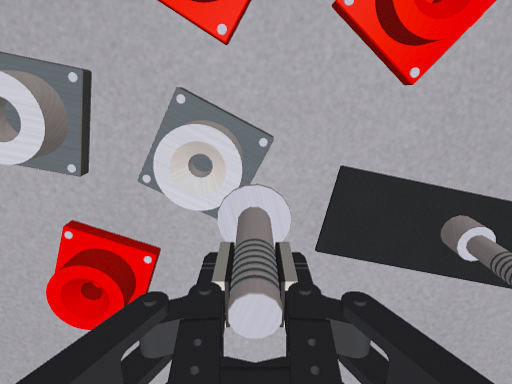

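View pics/st2.png

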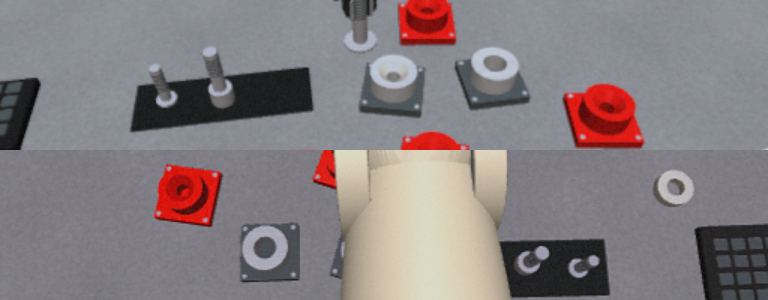

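The gauge hangs straight in the hand, with its rim at about (254,217). The seat ring is at (197,167), which puts it at (0.478, 0.135). Next I'll move over the seat and lower to just above home.

```bash
python3 -m jog '[[[0.03,0.5,0,0,0],[0,0.53,0,0,0],[0,0,-0.3,0,0],[0,0,-0.3,0,0],[0,0,-0.2,0,0],[0,0,0,0,0],[0,0,0,0,0]]]'
python3 - <<'E'
from h import *
from workcell import sensors,camera
np.set_printoptions(precision=4,suppress=True)
o=sensors.get_obs();im=camera("wrist");cv2.imwrite("pics/w3.png",im[100:340,100:420])
print(o["ee_pos"],o["wrist_force"]);P=camera_params("wrist");T=wristT(o)
p=o["ee_pos"];print("rim exp",proj(P,[*p[:2],p[2]-.0667+.016],T),"seat exp",proj(P,[.478,.135,.052],T))
E
```

```text
time: 6.3
ee_pos: [0.4778, 0.1344, 0.1312]
tcp_rot: [180.0, 0.0, 19.8]
wrist_force: [1.0, 1.1, -3.5]
opening: 0.0208
grasp_force: 59.9
[0.4778 0.1344 0.1312] [ 0.9895  1.0659 -3.4718]
rim exp (np.float64(253.87321157697872), np.float64(219.42126123488674)) seat exp (np.float64(253.26774362514053), np.float64(204.07430975530272))
```

View pics/w3.png

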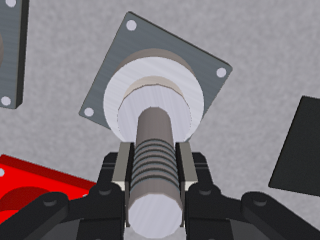

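The rim is at about (255,219) and the ring at about (254,204). Both match the predicted centred positions, so I can continue down gently.

```bash
python3 -m jog '[[[0,0,-0.1,0,0],[0,0,-0.1,0,0],[0,0,-0.1,0,0],[0,0,-0.06,0,0],[0,0,0,0,0],[0,0,0,0,0]]]'; python3 -m jog '[[[0,0,-0.02,0,0],[0,0,-0.02,0,0],[0,0,0,0,0]]]'
```

```text
time: 6.95
ee_pos: [0.4779, 0.1351, 0.1133]
tcp_rot: [-180.0, 0.0, 19.8]
wrist_force: [0.3, -0.5, -3.1]
opening: 0.0208
grasp_force: 60.0
time: 7.25
ee_pos: [0.4779, 0.1351, 0.1113]
tcp_rot: [180.0, -0.0, 19.8]
wrist_force: [-0.4, -0.7, -4.9]
opening: 0.0204
grasp_force: 60.0
```

```bash
python3 -m jog '[[[0,0,-0.02,0,0],[0,0,0,0,0]]]'; python3 -m jog '[[[0,0,-0.02,0,0],[0,0,0,0,0]]]'
```

```text
time: 7.45
ee_pos: [0.4779, 0.1351, 0.1102]
tcp_rot: [-180.0, 0.0, 19.8]
wrist_force: [0.1, 0.9, -3.9]
opening: 0.0208
grasp_force: 60.0
time: 7.65
ee_pos: [0.4779, 0.135, 0.1091]
tcp_rot: [-180.0, 0.0, 19.8]
wrist_force: [0.1, -0.5, -3.6]
opening: 0.0208
grasp_force: 60.0
```

```bash
python3 -m jog '[[[0,0,-0.01,0,0],[0,0,0,0,0]]]'; python3 -m jog '[[[0,0,-0.01,0,0],[0,0,0,0,0]]]'; python3 -m jog '[[[0,0,-0.01,0,0],[0,0,0,0,0]]]'
```

```text
time: 7.85
ee_pos: [0.4779, 0.135, 0.1087]
tcp_rot: [180.0, 0.0, 19.8]
wrist_force: [-0.7, 0.4, -4.3]
opening: 0.0205
grasp_force: 60.0
time: 8.05
ee_pos: [0.4779, 0.1351, 0.1083]
tcp_rot: [-180.0, -0.0, 19.8]
wrist_force: [-0.1, -0.0, -4.3]
opening: 0.0204
grasp_force: 60.1
time: 8.25
ee_pos: [0.478, 0.1351, 0.1082]
tcp_rot: [180.0, -0.0, 19.8]
wrist_force: [-1.8, -0.7, 0.1]
opening: 0.0207
grasp_force: 60.4
```

```bash
python3 -m jog '[[[0,0,-0.01,0,0],[0,0,0,0,0]]]'; python3 -m jog '[[[0,0,-0.01,0,0],[0,0,0,0,0],[0,0,0,0,0]]]'
```

```text
time: 8.45
ee_pos: [0.4781, 0.1351, 0.1082]
tcp_rot: [180.0, -0.1, 19.8]
wrist_force: [-1.9, -0.9, 5.2]
opening: 0.0208
grasp_force: 60.9
time: 8.75
ee_pos: [0.4781, 0.1351, 0.1081]
tcp_rot: [180.0, -0.1, 19.8]
wrist_force: [-3.8, -0.9, 9.1]
opening: 0.0203
grasp_force: 61.1
```

It's home, with the arm pressing at about 13 N and z as computed. Now I'll open part-way, let it settle and check.

```bash
python3 -m jog '[[[0,0,0.01,0,0],[0,0,0.01,0,0.27],[0,0,0,0,0.3],[0,0,0,0,0.4],[0,0,0,0,0.5],[0,0,0,0,0.5],[0,0,0,0,0.5],[0,0,0,0,0.5]]]' 20;  python3 - <<'E'
from h import *
from workcell import sensors,camera
o=sensors.get_obs();im=camera("wrist");s=camera("scene")
a=cv2.resize(s[130:210,210:310],None,fx=4,fy=4)
cv2.imwrite("pics/v4.png",np.hstack([cv2.resize(im[80:344,100:420],(388,320)),a]))
E
```

```text
time: 9.55
ee_pos: [0.4779, 0.1351, 0.1077]
tcp_rot: [-180.0, 0.0, 19.8]
wrist_force: [-0.9, -0.0, 0.1]
opening: 0.0425
grasp_force: 0.0
```

View pics/v4.png

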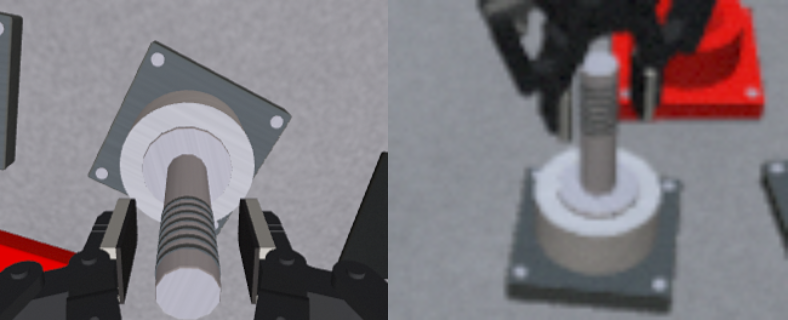

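The gauge is standing upright and home in the seat, with the pads clear on both sides by about 10 mm. Next I'll raise the pads to near the handle top and push sideways along the closing axis.

```bash
python3 -m jog '[[[0,0,0.12,0,0.5],[0,0,0.12,0,0.5],[-0.02,0.06,0,0,0.5],[-0.02,0.06,0,0,0.5],[-0.02,0.06,0,0,0.5],[0,0,0,0,0.5]]]'; python3 -m jog '[[[-0.014,0.04,0,0,0.5],[-0.014,0.04,0,0,0.5],[-0.014,0.04,0,0,0.5],[0,0,0,0,0.5]]]'
```

```text
time: 10.25
ee_pos: [0.4747, 0.1445, 0.1196]
tcp_rot: [-180.0, 0.0, 19.8]
wrist_force: [0.5, -0.3, -0.4]
opening: 0.0424
grasp_force: 0.0
time: 10.65
ee_pos: [0.4728, 0.1502, 0.1199]
tcp_rot: [180.0, -0.0, 19.8]
wrist_force: [1.3, -2.2, 1.4]
opening: 0.0431
grasp_force: 0.9
```

Contact is at about 2.5 N and it's tipping, roughly 3.7° by geometry. I'll push about 6 mm more.

```bash
python3 -m jog '[[[-0.014,0.04,0,0,0.5],[-0.014,0.04,0,0,0.5],[-0.014,0.04,0,0,0.5],[0,0,0,0,0.5]]]'
python3 - <<'E'
from h import *
from workcell import sensors,camera
s=camera("scene");im=camera("wrist")
cv2.imwrite("pics/v5.png",np.hstack([cv2.resize(im[80:344,100:420],(388,320)),cv2.resize(s[130:210,210:310],None,fx=4,fy=4)]))
E
```

```text
time: 11.05
ee_pos: [0.4706, 0.1563, 0.1198]
tcp_rot: [-180.0, 0.0, 19.8]
wrist_force: [0.5, -0.7, 1.1]
opening: 0.0429
grasp_force: 0.8
```

View pics/v5.png

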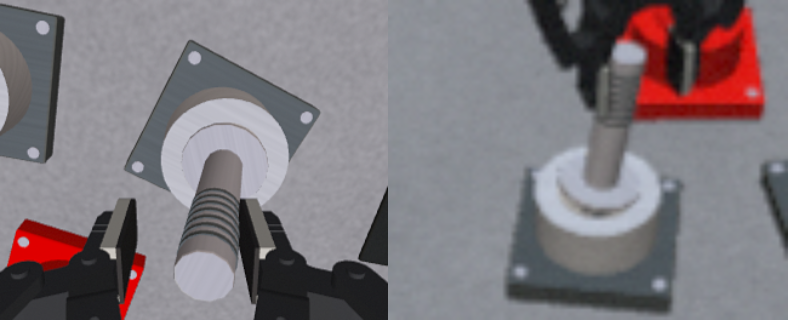

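The gauge is clearly tipped by about 8 to 10° and still in the seat, with its rim lifted on the far side. I'll return slowly to let it fall back.

```bash
python3 -m jog '[[[0.014,-0.04,0,0,0.5],[0.014,-0.04,0,0,0.5],[0.014,-0.04,0,0,0.5],[0.014,-0.04,0,0,0.5],[0.014,-0.04,0,0,0.5],[0.014,-0.04,0,0,0.5],[0,0,0,0,0.5]]]'; python3 -m jog '[[[0.02,-0.06,0,0,0.5],[0.02,-0.06,0,0,0.5],[0.02,-0.06,0,0,0.5],[0,0,0,0,0.7],[0,0,0,0,0.9],[0,0,0,0,1],[0,0,0,0,1],[0,0,0,0,1]]]'; python3 -m jog '[[[0,0,0.2,0,1],[0,0,0.4,0,1],[0,0,0.5,0,1],[0,0,0.5,0,1],[0,0,0.4,0,1],[0,0,0,0,1],[0,0,0,0,1]]]'
python3 - <<'E'
from h import *
from workcell import sensors,camera
s=camera("scene");im=camera("wrist")
cv2.imwrite("pics/v6.png",np.hstack([cv2.resize(im,(427,320)),cv2.resize(s[130:210,215:305],None,fx=4,fy=4)]))
E
```

```text
time: 11.85
ee_pos: [0.475, 0.1439, 0.1198]
tcp_rot: [-180.0, -0.0, 19.8]
wrist_force: [-0.1, -0.7, -0.0]
opening: 0.0426
grasp_force: 0.0
time: 12.65
ee_pos: [0.4779, 0.1351, 0.1198]
tcp_rot: [-180.0, 0.0, 19.8]
wrist_force: [0.6, 0.9, -0.5]
opening: 0.0855
grasp_force: 0.0
time: 13.35
ee_pos: [0.4781, 0.1351, 0.2203]
tcp_rot: [180.0, -0.1, 19.8]
wrist_force: [-0.5, 0.1, -0.4]
opening: 0.0856
grasp_force: 0.0
```

View pics/v6.png

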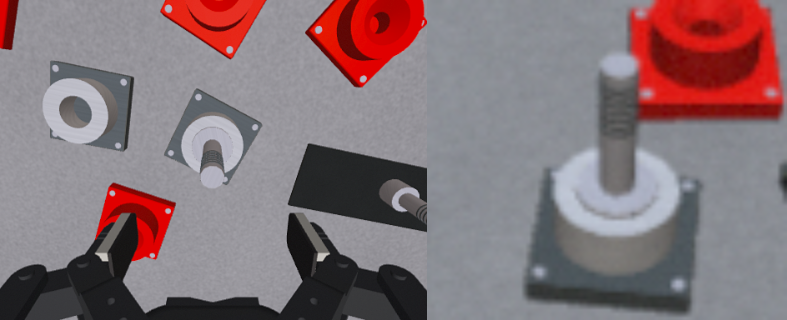

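The gauge looks upright, but there's a dark crescent under the front of the rim. I'll check the handle-top and rim positions numerically before handing in.

Run:
```python
from h import *
from workcell import sensors,camera
np.set_printoptions(precision=4,suppress=True)
o=sensors.get_obs();T=wristT(o)
for n,TT in(("wrist",T),("scene",None),("top",None)):
    im=camera(n);P=camera_params(n)
    u,v=proj(P,[.478,.135,.151],TT);r,q=proj(P,[.478,.135,.057],TT);print(n,"exp top",(u,v),"rim",(r,q))
    w=30 if n=="wrist" else 12
    for thr in (150,170,185,200):
      for c in blobs(im,(int(u-w),int(v-w),int(u+w),int(v+w)),thr,20):
        h=cv2.convexHull(c)
        if len(h)<6: continue
        e=cv2.fitEllipse(h);print(thr,np.round(e[0],1),np.round(e[1],1),"z.151",ray(P,*e[0],.151,TT)[:2])
    if n!="top": cv2.imwrite(f"pics/f_{n}.png",im)
a=cv2.imread("pics/f_wrist.png")[115:245,190:320];b=cv2.imread("pics/f_scene.png")[135:205,225:295]
cv2.imwrite("pics/f.png",np.hstack([cv2.resize(x,(400,400),interpolation=cv2.INTER_CUBIC) for x in(a,b)]))
```

```text
wrist exp top (np.float64(254.10825857265027), np.float64(209.42557156891124)) rim (np.float64(254.19905006910062), np.float64(175.29124675264293))
150 [274.2 188.8] [19.8 34.9] z.151 [0.4974 0.127 ]
150 [245.2 212.7] [62.6 92.1] z.151 [0.4735 0.1402]
170 [255.3 212.4] [25.2 31.9] z.151 [0.4761 0.1334]
170 [273.8 189.1] [21.1 31.8] z.151 [0.4972 0.1272]
170 [233.6 189. ] [21.2 34.5] z.151 [0.4876 0.1538]
185 [277.5 191.6] [13.3 29.6] z.151 [0.4963 0.1241]
185 [231.1 191.7] [14.5 29.6] z.151 [0.4851 0.1548]
scene exp top (np.float64(262.96398155692617), np.float64(146.30679352189418)) rim (np.float64(262.0484613394673), np.float64(176.05068376558768))
150 [262.1 145.7] [6.2 8.2] z.151 [0.476  0.1332]
top exp top (np.float64(239.75833789540962), np.float64(186.75858076966668)) rim (np.float64(241.32782027728393), np.float64(195.28493445729606))
```

View pics/f.png

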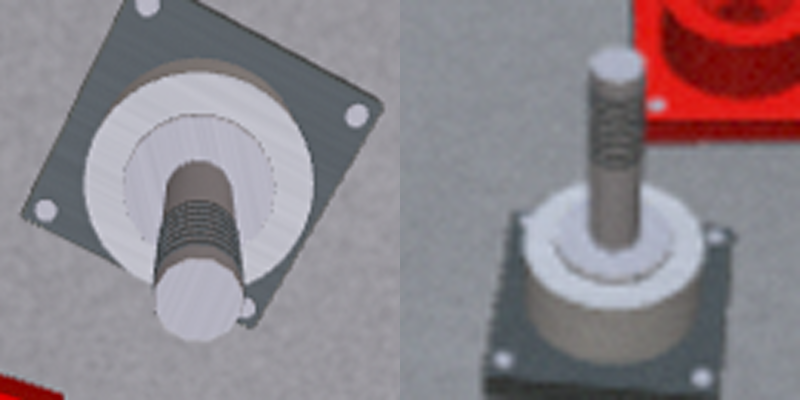

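The rim is concentric with the seat ring. The handle top is within about 2 mm of the seat axis in two views, so the tilt is under 1.5°. The plug and small gauge were never approached during the lift and placing, so I'm handing in.

```bash
python3 -c "
from workcell import ticket;print(ticket.job_done())"
```

```text
the job is handed in; nothing more can be done
None
```

The large cone gauge was lowered into the conical seat, rocked about 8–10° and let go; camera checks before hand-in showed it upright and fully home again, the other two gauges were not approached, and the hand-in returned no verdict.

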